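# Shut the tilt-out bin under the hallway board and latch it

## Task

The tilt-out bin under the oak board has been left hanging open. Push its front fully shut with your fingertips, then flip the latch lever standing on the board's front edge forward over its centre so that it snaps over and its hook holds the bin shut. Do this with light touches, pick nothing up, and leave everything that stands on and around the board where it is.

Things in the scene. Friction and masses are not known exactly. Their poses are not given: they have to be found in the camera images.
- shelf: Fixed oak board on cheeks. Origin: table level, under the board's front edge at mid bin. x runs from the front edge to the rear, y to the left along the board, z up. Board: x 0 to 220, y -200 to 410 mm, 26 mm thick, top 172 mm above the table. The bin is under it (y -165 to 165); left of it four black iron hooks stick out 32 mm from the front edge, y 215 to 356.
- bin (a joint): Tilt of the grey plastic bin, rad: 0 = fully shut (hard stop, front upright), grows as its top tips out of the front (to the shelf's -x), at most 0.72. Hinge line along the shelf's y, at shelf x = 0, 18 mm above the table. The hinge is stiff: the bin stays where it is left; about 2 N at its top edge moves it.
- bin_top (a point): Middle of the top edge of the bin's front panel, on its outer face: 176 mm from the hinge line, 194 mm above the table when shut (22 mm above the board's top, face 6 mm before the board's front edge). Panel 330 wide, 186 high, 5 mm thick, flat but for a moulded pull (110 mm wide, 12 mm deep) at its middle, 91 mm below the top edge.
- latch: Fixed steel foot of the latch on the board, 46 x 42 mm, 22 mm high. Origin on the board's top, below the lever's pivot, 30 mm behind the board's front edge; axes as the shelf's. It is mounted within 50 mm either side of the bin's middle.
- latch_lever (a joint): Swing of the lever, rad: 0 = open, leaning 0.6 back (shelf +x), hook up; 1.2 = latched, leaning 0.6 forward (-x), hook over and before the bin's top edge. Axis along the shelf's y, 14 mm above the board, 30 mm behind its front edge. Sprung over centre at 0.6 (upright): short of it springs back to 0, past it snaps on to 1.2. About 2.5 N at the tip. The hook drops only if the bin is fully shut.
- lever_tip (a point): Free end of the lever's black grip, 75 mm from the pivot. The grip is a flat paddle 22 mm wide (along y), 9 mm thick, 45 mm long, from 30 to 75 mm from the pivot. With the lever open the tip is 248 mm above the table and 42 mm behind the pivot; the board behind the tip is clear for 65 mm.
- cup: Brown ceramic cup for coins, 74 mm wide, 75 mm high, loose on the board left of the latch; origin under its centre. Leave it.
- vase: Small glass vase, 62 mm wide at its belly, 120 mm high, loose on the board right of the latch; origin under its centre. Leave it.
- car_key: Spare car key, 90 mm long, 34 mm wide, 13 mm high, lying loose on the rear of the board behind the latch; origin below its middle, x axis along the blade. Leave it.
- shoehorn: Chrome shoehorn, 175 mm long, 40 mm wide, 12 mm high, lying loose on the left part of the board; origin on its underside near the middle, x axis towards the blade. Leave it.
- polish_tin: Shoe polish tin, 76 mm wide, 24 mm high, loose on the table beside the bin; origin under its centre. Leave it.
- clothes_brush: Wooden clothes brush, 135 x 45 x 39 mm, loose on the table beside the bin; origin under its centre, x axis along it. Leave it.
- umbrella_crook: Spare wooden umbrella crook with brass collar, 127 x 78 x 25 mm, lying loose on the table beside the bin; origin on the table near its middle, x axis along its straight part. Leave it.

How it is judged:
By the outcome, as a careful person would: the job done as asked, in the order asked, and still so for the second after the job is handed in, with the robot touching nothing.
It also fails if it takes over 48 s, if anything falls off the work surface, if the arm or the gripper's body presses on something with over 40 N, if the wrist force passes 120 N, or if a joint passes its speed limit or range.

## Robot

A 6-joint arm with a two-finger parallel gripper is mounted at the origin on the work surface. World frame = base frame: x ahead of the robot, y to its left, z up, the work surface at z = 0. Lengths are in m, angles in rad, forces in N, time in s.
With the tool pointing down it reaches from about 0.325 to 0.75 m from the base axis. Payload 7.6 kg.
Tool frame: the origin (TCP) lies at the centre of the arm's flange, where the gripper is bolted on; the fingertips stand 173 mm ahead of it and the grasp point (between the pads) lies 155 mm ahead of it; z points along the fingers, x is the direction in which the jaws open and shut, and the axes are right-handed (so a half turn about z gives the same grasp; the last joint's range is limited). The gripper opens to 85 mm and grips with 20 to 120 N. Pads are 22 mm wide; open, the fingers measure 114 mm over their backs; the gripper's body (76 mm by 85 mm) begins 54 mm behind the grasp point. The pads swing forward as they close: fully open they stand 13 mm farther back than shut.
Start: joints at [1.043, 0.052, 1.401, -0, 1.689, -0.07], TCP at [0.232, 0.471, 0.405] pointing down, gripper open.
Joint ranges: [-2.9, 2.9], [-0.91, 2.17], [0.12, 2.37], [-1.06, 4.2], [0.26, 2.73], [-2.93, 2.93]. Speed limits (rad/s): [2.57, 2.57, 3.01, 3.14, 3.14, 3.14].

## Interface

Orientations are given as a unit quaternion [x, y, z, w].
In Python, from plant import r gives the robot as it stands.
- The arm moves only by the tool jog_arm, never from a script. Its argument "deltas" is a list of rows, each a list of 7 numbers: the shift along the tool's x, y, z in mm, then the turn, a rotation vector about the tool's x, y, z in rad, then the opening, from 0 (shut) to 1 (fully open). A call has 1 to 5 rows; each row is the pose to reach, as a shift and turn from the pose commanded when the call began, along the tool's axes at that moment; what a row does not reach only later rows make up. A row lasts 1/12 s, in which the tool goes at most 41.7 mm and 7.16 degrees, less where a joint would pass 70% of its speed; a pose out of reach is approached as far as the arm can. A call with a gripper value outside its range is refused whole. The fingers move at their own pace and stop on an object; the grip force is fixed at half the most. Time passes only in rows, so rows that repeat a pose let the fingers close. It gives the time, the measured TCP pose, the force and the opening at its end, in the units of the state.
- r.observe(): the state, without advancing time (a new reading comes with each control period).
- r.snapshot(name): name is "scene" or "top"; returns the picture (480x640x3 uint8, red, green, blue); there is no depth.
- r.camera_params(name): a dict with "camera_matrix" (3x3 intrinsics, pixels), "eye" and "attitude" of the camera in the world. Camera axes: x right, y down, z forward; pixel columns grow to the right and rows downward; lengths in m; the calibration is good to about 2 mm. A picture is of the moment at which its call begins. camera_params takes no time and is no camera call.
- r.hand_in(): hands the job in, once; it reports no verdict.
The state is a dict: "time_s": time; "joint_positions": joint angles; "joint_velocities": joint speeds; "joint_efforts": joint torques, N m; "tool_pos": TCP position; "ee_rot": TCP orientation; "wrist_force": force on the tool from outside, world axes, zero at the start; "ft_torque": the same for the moment, N m; "width": finger opening in m.
Only numpy, scipy, OpenCV 4.12 (cv2) and the standard library are available. Lean on these libraries where they do the work, as an engineer would, in place of code of your own. Each camera call takes 0.05 s, during which the arm holds its last target.

## Working session

There is one attempt and no reset: what is moved stays moved. The work goes in short steps, Python scripts to look and compute and a tool call to move; the robot and the scene stay as the last step left them, time stands still between calls to the robot, and variables do not carry over. Pictures are saved under pics/ and viewed, and the job is handed in when it is done.

Besides the shell and the picture viewer there is one more tool, called after "Call:" as name([rows], argument=value, ...), one row to a line, values as JSON. jog_arm: Moves the arm, as the interface text tells. Its arguments: {"type":"object","properties":{"deltas":{"type":"array","items":{"type":"array","items":{"type":"number"}}}},"required":["deltas"]}

```bash
ls; mkdir -p pics
python3 - <<'E'
from plant import r
import cv2
for n in("scene","top"):
    im=r.snapshot(n); cv2.imwrite(f"pics/{n}0.png",im[:,:,::-1]); print(n,r.camera_params(n))
o=r.observe(); print(o)
E
```

```text
pics
scene {'camera_matrix': array([[483.2551313 ,   0.        , 320.36436844],
       [  0.        , 483.2551313 , 243.5486068 ],
       [  0.        ,   0.        ,   1.        ]]), 'eye': array([0.94013993, 0.58309697, 1.01590408]), 'attitude': array([ 0.29513665,  0.90266517, -0.29932488, -0.09216601])}
top {'camera_matrix': array([[486.28456275,   0.        , 318.53732343],
       [  0.        , 486.28456275, 240.10796277],
       [  0.        ,   0.        ,   1.        ]]), 'eye': array([0.46108686, 0.08024468, 1.46192436]), 'attitude': array([-0.70018319,  0.71248831, -0.03137287,  0.03346102])}
{'time_s': 0.1, 'joint_positions': array([ 1.04268279e+00,  5.28299744e-02,  1.40160020e+00, -5.23095347e-06,
        1.68860221e+00, -7.02646430e-02]), 'joint_velocities': array([ 8.90669144e-05, -1.17360364e-03, -1.60609659e-03,  9.56520200e-05,
       -1.17877801e-03,  3.56455511e-03]), 'joint_efforts': array([ 1.84328594e-03, -3.82577884e+01, -3.60987997e+01,  1.94774330e-07,
        4.80011469e-03,  6.92037702e-06]), 'tool_pos': array([0.23201787, 0.47093622, 0.40393866]), 'ee_rot': array([ 8.49122893e-01,  5.28194845e-01, -6.35224926e-04,  3.38672534e-04]), 'wrist_force': array([0.10657407, 0.32904147, 0.11801039]), 'ft_torque': array([-0.06058486,  0.0296943 , -0.01304757]), 'width': 0.08543073251681314}
```

View pics/scene0.png

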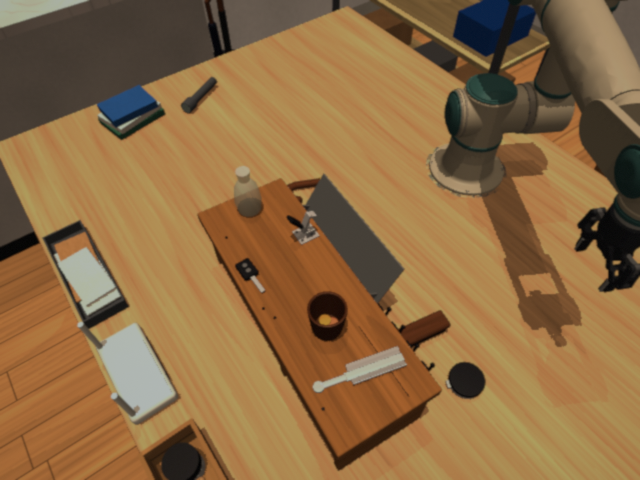

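View pics/top0.png

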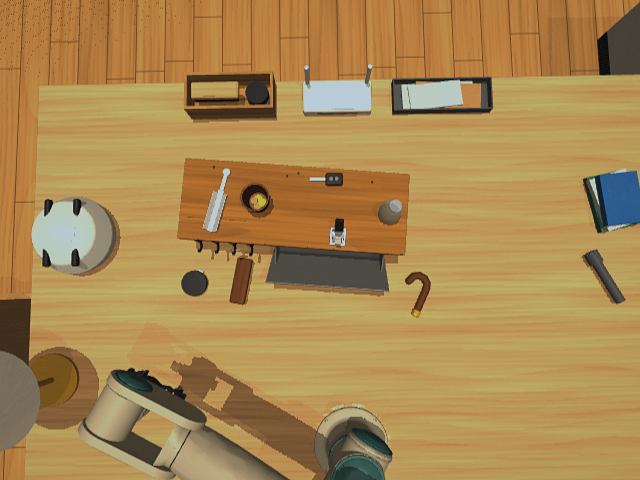

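The top view shows the board with corners near (185,158), (409,174), (406,255) and (178,240). The open bin is below it (267–389, 247–292), and the latch is at about (338,235) with the lever leaning back. The cup is at (257,198), the vase at (391,211), the brush at (241,281) and the crook at (418,292). Next I'll zoom in and measure.

```bash
cat > h.py <<'E'
import numpy as np,cv2
from scipy.spatial.transform import Rotation as R
from plant import r
def ray(n,uv):
    c=r.camera_params(n);d=np.linalg.inv(c['camera_matrix'])@[uv[0],uv[1],1];return c['eye'],R.from_quat(c['attitude']).as_matrix()@d
def onz(n,uv,z):
    e,d=ray(n,uv);return e+d*(z-e[2])/d[2]
def proj(n,p):
    c=r.camera_params(n);q=R.from_quat(c['attitude']).as_matrix().T@(np.asarray(p)-c['eye']);q=c['camera_matrix']@q;return q[:2]/q[2]
E
python3 - <<'E'
import cv2
from h import *
im=cv2.imread('pics/top0.png');cv2.imwrite('pics/topz.png',cv2.resize(im[150:310,170:430],None,fx=3,fy=3,interpolation=cv2.INTER_CUBIC))
im=cv2.imread('pics/scene0.png');cv2.imwrite('pics/scz.png',cv2.resize(im[160:360,220:460],None,fx=3,fy=3,interpolation=cv2.INTER_CUBIC))
for p in [(185,158),(409,174),(406,255),(178,240)]: print(onz('top',p,.172))
E
```

```text
[0.8094343  0.44083595 0.172     ]
[ 0.75439994 -0.16387199  0.172     ]
[ 0.53598521 -0.14842254  0.172     ]
[0.58664466 0.45775367 0.172     ]
```

View pics/topz.png

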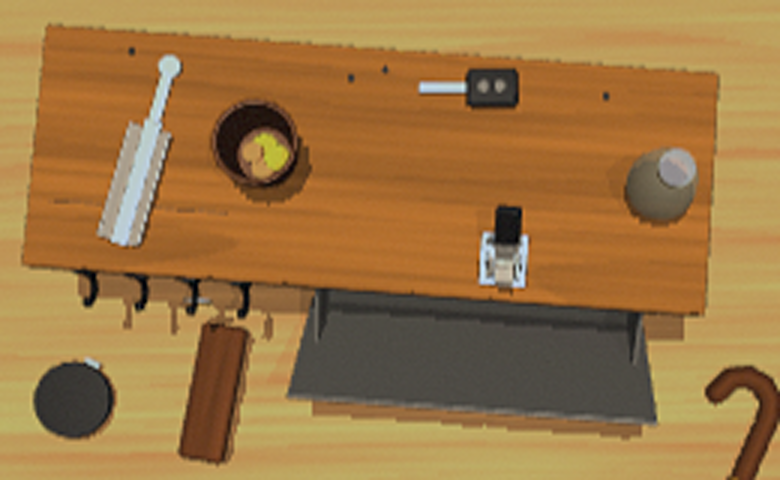

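View pics/scz.png

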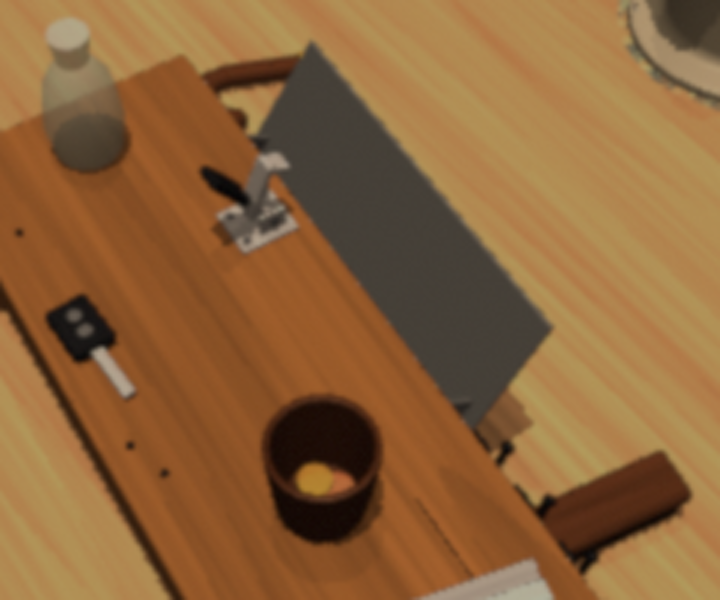

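Run:
```python
from h import *
Z=lambda p:(p[0]/3+170-.33,p[1]/3+150-.33)
C=np.array([onz('top',Z(p),.172)[:2] for p in [(47,25),(718,74),(703,313),(22,264)]])
M=np.array([(.22,.41),(.22,-.2),(0,-.2),(0,.41)])
cm,cc=M.mean(0),C.mean(0)
U,S,V=np.linalg.svd((C-cc).T@(M-cm)); A=U@V; t=cc-A@cm
print('yaw',np.arctan2(A[1,0],A[0,0]),'t',t,'res',(C-(M@A.T+t))*1e3)
# bin corners
b=[(288,398),(656,423)]
inv=lambda p:A.T@(p[:2]-t)
for z in(.14,.155,.17): print(z,[inv(onz('top',Z(p),z))*1e3 for p in b])
# tilt: corners solve
for th in np.arange(.3,.73,.05):
    z=.018+.176*np.cos(th); x=-.176*np.sin(th)
    print(round(th,2),x*1e3,z, [inv(onz('top',Z(p),z))*1e3 for p in b])
print('latch foot',[inv(onz('top',Z(p),.172))*1e3 for p in [(480,230),(528,234),(525,289),(479,286)]])
print('tip',[inv(onz('top',Z(p),.248))*1e3 for p in [(497,206),(522,207)]])
print('cup',inv(onz('top',Z((257,144)),.247))*1e3,'vase rim',inv(onz('top',Z((677,168)),.292))*1e3,'vase belly',inv(onz('top',Z((659,186)),.21))*1e3)
print('key',inv(onz('top',Z((492,88)),.185))*1e3)
np.savez('shelf.npz',A=A,t=t)
# scene check: project lever tip & board corners
for p in M: print(proj('scene',[*(A@p+t),.172]))
```

```text
yaw -0.09145041386219117 t [0.55450789 0.05381726] res [[-1.62256961 -2.08979524]
 [-1.8466104   1.58872704]
 [ 2.48329101  2.13213931]
 [ 0.985889   -1.63107112]]
0.14 [array([-99.74338277, 166.06757208]), array([ -97.52201151, -166.56306278])]
0.155 [array([-99.69459824, 164.38500151]), array([ -97.49843309, -164.47124225])]
0.17 [array([-99.64581371, 162.70243094]), array([ -97.47485467, -162.37942172])]
0.3 -52.01155637239576 0.18613922208610664 [array([-99.59332409, 160.89207227]), array([ -97.44948551, -160.12873132])]
0.35 -60.350014112159435 0.18332959746113867 [array([-99.60246184, 161.20723171]), array([ -97.45390194, -160.52054669])]
0.4 -68.53762824632248 0.18010673494450777 [array([-99.61294356, 161.56874462]), array([ -97.45896795, -160.96999002])]
0.45 -76.5539340035765 0.1764786900140711 [array([-99.62474306, 161.9757074 ]), array([ -97.46467085, -161.47593794])]
0.5 -84.37889479433971 0.1724545308927056 [array([-99.63783084, 162.42710284]), array([ -97.4709964 , -162.03712585])]
0.55 -91.99295229179599 0.168044315882473 [array([-99.65217419, 162.92180271]), array([ -
[... 179 characters left out ...]
81107485446338 [array([-99.68448115, 164.03606458]), array([ -97.49354332, -164.03743374])]
0.7 -113.3823129538336 0.15261222496206994 [array([-99.70236401, 164.65284151]), array([ -97.50218642, -164.80422871])]
latch foot [array([61.50499654,  4.48784013]), array([ 61.07751591, -38.36348375]), array([ 11.90442404, -39.10035286]), array([11.55522625,  1.76920689])]
tip [array([73.5289982 , -7.49073152]), array([ 74.22899241, -28.46282591])]
cup [111.36789815 198.09580791] vase rim [ 109.10308295 -149.78096606] vase belly [ 106.56536826 -146.93064759]
key [187.50371359   3.14024302]
[338.78150776 456.74120389]
[197.10801309 212.80221137]
[281.99731308 176.69348131]
[444.00382252 388.75938687]
```

The bin's top edge is at shelf x ≈ -98 mm. The latch is at shelf y ≈ -18, with the lever tip at x ≈ 73, y ≈ -18. I'll push the bin at y = +70, clear of the latch, with the jaws shut and the jaw axis along shelf y.

```bash
cat >> h.py <<'E'
Sh=np.load('shelf.npz')
def S(p): return Sh['A'].T@(np.asarray(p)[:2]-Sh['t'])*1e3
def goto(x,y,ztip,L=.173):
    "tool-frame delta (mm, rotvec) to put the shut fingertips at shelf x,y (mm), height ztip (mm), tool down, jaws along shelf y"
    o=r.observe();Rc=R.from_quat(o['ee_rot']).as_matrix()
    A=Sh['A'];tx=np.r_[A[:,1],0];tz=np.array([0,0,-1.]);Rt=np.c_[tx,np.cross(tz,tx),tz]
    P=np.r_[Sh['t']+A@[x/1e3,y/1e3],ztip/1e3+L]
    print(np.round(Rc.T@(P-o['tool_pos'])*1e3,1),np.round(R.from_matrix(Rc.T@Rt).as_rotvec(),3),'now tip',np.round(S(o['tool_pos']-0),1),round((o['tool_pos'][2]-L)*1e3,1),'F',np.round(o['wrist_force'],2),'t',o['time_s'],o['width'])
E
python3 -c "
from h import *
goto(-160,70,231);goto(-160,70,150)"
```

```text
[-2.236e+02  2.992e+02  2.000e-01] [-0.     0.001 -0.366] now tip [-359.2  385.9] 230.9 F [0.11 0.33 0.12] t 0.1 0.08543073251681314
[-223.5  299.2   81.2] [-0.     0.001 -0.366] now tip [-359.2  385.9] 230.9 F [0.11 0.33 0.12] t 0.1 0.08543073251681314
```

Call:
jog_arm([
  [-23,30,0,0,0,-0.08,0],
  [-46,62,0,0,0,-0.16,0],
  [-70,93,0,0,0,-0.24,0],
  [-93,125,0,0,0,-0.32,0],
  [-112,150,0,0,0,-0.366,0],
])

```text
time_s: 0.52
tool_pos: [0.3176, 0.3021, 0.4044]
ee_rot: [0.738, 0.675, -0.0, 0.0]
wrist_force: [0.5, 0.5, -0.0]
width: 0.0259
```

```bash
python3 -c "
from h import *
goto(-160,70,231);goto(-160,70,150)"
```

```text
[-155.9   98.     0.5] [-0.     0.001  0.003] now tip [-258.6  225.6] 231.4 F [ 0.49  0.49 -0.05] t 0.5167 0.02593880235232224
[-155.9   98.    81.5] [-0.     0.001  0.003] now tip [-258.6  225.6] 231.4 F [ 0.49  0.49 -0.05] t 0.5167 0.02593880235232224
```

Call:
jog_arm([
  [-31,20,0,0,0,0,0],
  [-62,40,0,0,0,0,0],
  [-93,60,0,0,0,0,0],
  [-124,80,0,0,0,0,0],
  [-154,98,0,0,0,0,0],
])

```text
time_s: 0.93
tool_pos: [0.401, 0.14, 0.4045]
ee_rot: [0.739, 0.674, -0.0, -0.0]
wrist_force: [0.9, 0.8, 1.3]
width: -0.0001
```

Call:
jog_arm([
  [0,0,30,0,0,0,0],
  [0,0,60,0,0,0,0],
  [0,0,81,0,0,0,0],
  [0,0,81,0,0,0,0],
])

```text
time_s: 1.27
tool_pos: [0.3996, 0.1413, 0.3187]
ee_rot: [0.739, 0.674, -0.004, -0.002]
wrist_force: [-0.4, -0.1, -0.9]
width: -0.0003
```

```bash
python3 -c "
from h import *
goto(-20,70,150)
for n in('scene','top'):
    im=r.snapshot(n); cv2.imwrite(f'pics/{n}1.png',im[:,:,::-1])
a=cv2.imread('pics/scene1.png')[130:330,200:440];b=cv2.imread('pics/top1.png')[200:360,250:420]
cv2.imwrite('pics/j1.png',np.hstack([cv2.resize(a,(480,400)),cv2.resize(b,(300,282)) if 0 else cv2.copyMakeBorder(cv2.resize(b,(300,282)),0,118,0,0,0)]))
"
```

```text
[ -2.8 142.2  -5.5] [-0.009  0.003 -0.001] now tip [-162.3   72.9] 145.7 F [-0.38 -0.05 -0.87] t 1.2667 -0.0002544752839372359
```

View pics/j1.png

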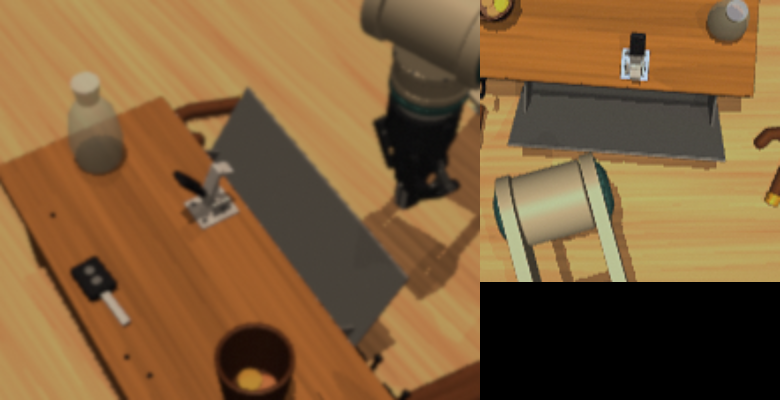

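The shut fingers stand in front of the open panel, with the fingertips at about (404,230) in the scene image. Nothing has been touched. Now I'll push along tool +y.

Call:
jog_arm([
  [0,15,0,0,0,0,0],
  [0,30,0,0,0,0,0],
  [0,45,0,0,0,0,0],
  [0,60,0,0,0,0,0],
  [0,75,0,0,0,0,0],
])

```text
time_s: 1.78
tool_pos: [0.4761, 0.1354, 0.3264]
ee_rot: [0.739, 0.674, 0.001, 0.001]
wrist_force: [-2.4, 0.8, 2.5]
width: -0.0
```

```bash
python3 -c "
from h import *
print(proj('scene',[*(Sh['t']+Sh['A']@[-.1623,.0729]),.146]))
goto(-17,70,150)"
```

```text
[402.28474029 231.89384249]
[-4.1 68.5  3.6] [ 0.003 -0.001  0.001] now tip [-85.5  74.1] 153.4 F [-2.4   0.8   2.52] t 1.7833 -1.7187409363355737e-05
```

Call:
jog_arm([
  [0,10,0,0,0,0,0],
  [0,20,0,0,0,0,0],
  [0,30,0,0,0,0,0],
  [0,40,0,0,0,0,0],
  [0,50,0,0,0,0,0],
])

```text
time_s: 2.2
tool_pos: [0.5259, 0.1308, 0.3266]
ee_rot: [0.739, 0.674, 0.002, 0.001]
wrist_force: [-3.2, -0.2, 10.7]
width: 0.0004
```

Call:
jog_arm([
  [0,3,0,0,0,0,0],
  [0,6,0,0,0,0,0],
  [0,9,0,0,0,0,0],
  [0,12,0,0,0,0,0],
  [0,12,0,0,0,0,0],
])

```text
time_s: 2.62
tool_pos: [0.5379, 0.1296, 0.328]
ee_rot: [0.739, 0.674, 0.003, 0.002]
wrist_force: [0.7, -0.1, 7.3]
width: 0.0003
```

```bash
python3 -c "
from h import *
goto(-17,70,150)"
```

```text
[-4.   6.4  5. ] [ 0.007 -0.002  0.   ] now tip [-23.5  74. ] 155.0 F [ 0.68 -0.13  7.25] t 2.6167 0.0002877600868512114
```

The upward force of 7–10 N is more than friction would give, so I'll look before going on.

```bash
python3 -c "
from h import *
for n in('scene','top'):
    im=r.snapshot(n); cv2.imwrite(f'pics/{n}2.png',im[:,:,::-1])
a=cv2.imread('pics/scene2.png')[130:330,200:440];b=cv2.imread('pics/top2.png')[200:360,250:420]
cv2.imwrite('pics/j2.png',np.hstack([cv2.resize(a,(480,400)),cv2.copyMakeBorder(cv2.resize(b,(300,282)),0,118,0,0,0)]))
"
```

```text
(no output)
```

View pics/j2.png

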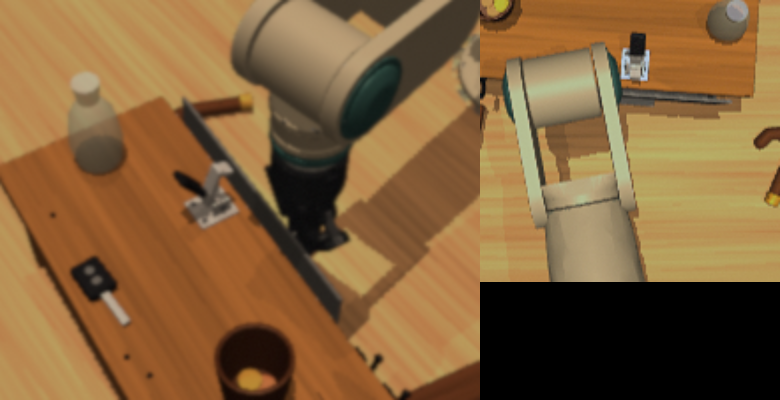

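The panel is nearly shut, with its top edge up under the finger linkage, so it's catching the knuckles. I'll back off, rise 18 mm so only the fingertips touch, and finish the push.

Call:
jog_arm([
  [0,-10,0,0,0,0,0],
  [0,-20,0,0,0,0,0],
  [4,-20,-10,0,0,0,0],
  [4,-20,-16,0,0,0,0],
  [4,-20,-16,0,0,0,0],
])

```text
time_s: 3.13
tool_pos: [0.5181, 0.1356, 0.3433]
ee_rot: [0.739, 0.674, 0.002, 0.001]
wrist_force: [0.1, -0.1, 0.5]
width: 0.0002
```

Call:
jog_arm([
  [0,6,0,0,0,0,0],
  [0,12,0,0,0,0,0],
  [0,17,0,0,0,0,0],
  [0,21,0,0,0,0,0],
  [0,21,0,0,0,0,0],
])

```text
time_s: 3.55
tool_pos: [0.5392, 0.1329, 0.3391]
ee_rot: [0.739, 0.674, -0.0, -0.0]
wrist_force: [-0.2, -0.9, -0.1]
width: 0.0
```

```bash
python3 -c "
from h import *
goto(-17,70,175)"
```

```text
[-7.4  5.5 -8.9] [-0.001  0.    -0.001] now tip [-22.5  77.4] 166.1 F [-0.22 -0.91 -0.08] t 3.55 1.1890855747390562e-07
```

Call:
jog_arm([
  [0,0,-8,0,0,0,0],
  [0,2,-8,0,0,0,0],
  [0,4,-8,0,0,0,0],
  [0,6,-8,0,0,0,0],
  [0,6,-8,0,0,0,0],
])

```text
time_s: 3.97
tool_pos: [0.5445, 0.1326, 0.3477]
ee_rot: [0.739, 0.674, 0.0, 0.0]
wrist_force: [-0.5, 0.2, -0.1]
width: 0.0001
```

Call:
jog_arm([
  [0,2,0,0,0,0,0],
  [0,4,0,0,0,0,0],
  [0,4,0,0,0,0,0],
])

```text
time_s: 4.22
tool_pos: [0.5473, 0.1326, 0.3476]
ee_rot: [0.739, 0.674, -0.002, -0.002]
wrist_force: [-14.4, -0.1, 7.3]
width: 0.0001
```

```bash
python3 -c "
from h import *
goto(-17,70,175)"
```

```text
[-7.8 -2.7 -0.4] [-0.006  0.001  0.   ] now tip [-14.3  77.8] 174.6 F [-14.43  -0.09   7.34] t 4.2167 7.205714162258484e-05
```

14 N of resistance shows the bin is at its hard stop. I'll hold briefly and back off straight.

Call:
jog_arm([
  [0,1,0,0,0,0,0],
  [0,1,0,0,0,0,0],
  [0,-6,0,0,0,0,0],
  [0,-25,0,0,0,0,0],
  [0,-50,0,0,0,0,0],
])

```text
time_s: 4.63
tool_pos: [0.4985, 0.1367, 0.3472]
ee_rot: [0.739, 0.674, 0.0, 0.0]
wrist_force: [0.4, 0.4, -0.1]
width: -0.0001
```

Call:
jog_arm([
  [0,-30,-30,0,0,0,0],
  [0,-60,-70,0,0,0,0],
  [0,-90,-110,0,0,0,0],
  [0,-110,-140,0,0,0,0],
  [0,-110,-140,0,0,0,0],
])

```text
time_s: 5.05
tool_pos: [0.3861, 0.147, 0.494]
ee_rot: [0.738, 0.674, 0.005, 0.002]
wrist_force: [1.3, 0.0, 0.7]
width: 0.0001
```

```bash
python3 -c "
from h import *
goto(110,-18,310)
for n in('scene','top'):
    im=r.snapshot(n); cv2.imwrite(f'pics/{n}3.png',im[:,:,::-1])
a=cv2.imread('pics/scene3.png')[150:310,200:400];b=cv2.imread('pics/top3.png')[150:310,250:420]
cv2.imwrite('pics/j3.png',np.hstack([cv2.resize(a,(400,320),interpolation=2),cv2.resize(b,(340,320),interpolation=2)]))
"
```

```text
[-95.6 286.   13.3] [ 0.009 -0.004  0.001] now tip [-176.2   77.4] 321.0 F [1.25 0.04 0.72] t 5.05 0.000100677300606931
```

View pics/j3.png

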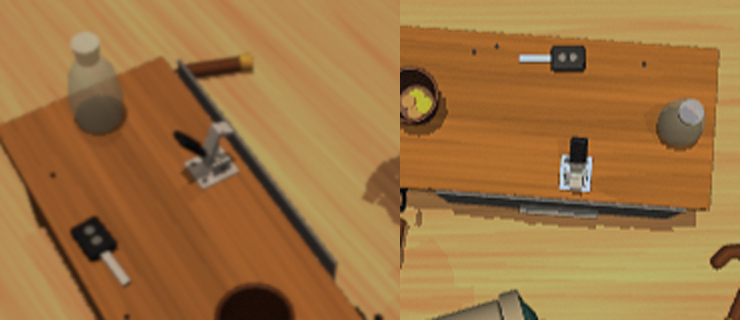

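```bash
python3 -c "
from h import *
im=cv2.imread('pics/top3.png')
for y in(-.1,.1,.06):
  P=lambda x,z:proj('top',[*(Sh['t']+Sh['A']@[x,y]),z])
  print('board edge',P(0,.172),'outer top shut',P(-.006,.194),'inner',P(-.001,.194),'2deg open',P(-.012,.194),'bottom',P(-.006,.01))
  u=int(round(P(0,.194)[0]));print([(v,im[v,u].tolist()) for v in range(242,262)])
c=im[225:275,300:400];cv2.imwrite('pics/c3.png',cv2.resize(c,None,fx=8,fy=8,interpolation=0))
"
```

```text
board edge [367.23187242 252.14533592] outer top shut [367.89117264 253.86905032] inner [368.01541721 251.96277538] 2deg open [367.7419615  256.15838545] bottom [361.89719485 257.77301384]
[(242, [41, 102, 163]), (243, [40, 100, 163]), (244, [44, 100, 162]), (245, [43, 101, 163]), (246, [43, 100, 161]), (247, [45, 101, 161]), (248, [44, 102, 164]), (249, [44, 105, 168]), (250, [43, 105, 169]), (251, [41, 95, 153]), (252, [76, 94, 116]), (253, [94, 105, 105]), (254, [47, 51, 53]), (255, [37, 39, 40]), (256, [39, 43, 41]), (257, [36, 37, 36]), (258, [49, 74, 103]), (259, [62, 106, 149]), (260, [59, 101, 139]), (261, [59, 99, 137])]
board edge [292.20308319 246.60324305] outer top shut [291.53644693 248.22624676] inner [291.68780813 246.32514089] 2deg open [291.3546704  250.50937114] bottom [295.167534 252.835246]
[(242, [42, 101, 164]), (243, [45, 106, 172]), (244, [42, 105, 169]), (245, [40, 101, 165]), (246, [70, 100, 141]), (247, [100, 109, 112]), (248, [85, 94, 99]), (249, [33, 38, 38]), (250, [36, 41, 39]), (251, [38, 41, 39]), (252, [45, 63, 83]), (253, [56, 90, 126]), (254, [53, 93, 129]), (255, [55, 92, 128]), (256, [57, 94, 132]), (257, [59, 96, 137]), (258, [56, 94, 134]), (259, [71, 122, 156]), (260, [91, 157, 187]), (261, [93, 160, 188])]
board edge [307.18933561 247.71022083] outer top shut [306.78719132 249.35331459] inner [306.9331436  247.45117681] 2deg open [306.61191056 251.63767883] bottom [308.49803596 253.82165779]
[(242, [41, 97, 157]), (243, [45, 103, 166]), (244, [45, 109, 174]), (245, [47, 109, 172]), (246, [38, 93, 153]), (247, [47, 69, 101]), (248, [87, 98, 101]), (249, [91, 101, 106]), (250, [36, 39, 38]), (251, [36, 40, 40]), (252, [37, 41, 40]), (253, [42, 49, 59]), (254, [47, 70, 95]), (255, [53, 88, 124]), (256, [60, 99, 139]), (257, [60, 99, 139]), (258, [55, 96, 134]), (259, [56, 95, 134]), (260, [73, 128, 159]), (261, [93, 161, 189])]
```

View pics/c3.png

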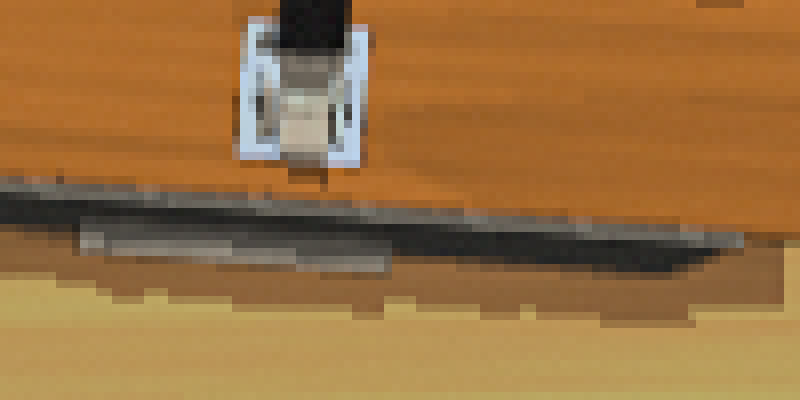

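The bin is shut: the lit strip of its top edge (rows 252–254 at column 368) is where the shut position predicts it. Now I'll move over the board to behind the lever.

Call:
jog_arm([
  [-11,34,0,0,0,0,0],
  [-23,68,0,0,0,0,0],
  [-35,104,0,0,0,0,0],
  [-47,140,0,0,0,0,0],
  [-56,168,0,0,0,0,0],
])

```text
time_s: 5.57
tool_pos: [0.5543, 0.074, 0.4836]
ee_rot: [0.739, 0.673, -0.002, -0.001]
wrist_force: [-0.3, -0.1, -0.5]
width: 0.0001
```

```bash
python3 -c "
from h import *
goto(110,-18,310)"
```

```text
[-37.9 112.2   0.2] [-0.004  0.001 -0.002] now tip [-2.1 20.1] 310.6 F [-0.35 -0.07 -0.47] t 5.5667 6.575808231216544e-05
```

Call:
jog_arm([
  [-11,33,0,0,0,0,0],
  [-23,67,0,0,0,0,0],
  [-35,100,0,0,0,0,0],
  [-38,112,0,0,0,0,0],
  [-38,112,0,0,0,0,0],
])

```text
time_s: 5.98
tool_pos: [0.6626, 0.0254, 0.4812]
ee_rot: [0.74, 0.673, -0.003, -0.002]
wrist_force: [-0.7, -0.3, -1.1]
width: -0.0002
```

```bash
python3 -c "
from h import *
goto(108,-18,228)
im=r.snapshot('scene'); cv2.imwrite('pics/scene4.png',im[:,:,::-1])
a=cv2.imread('pics/scene4.png')[120:300,180:400];cv2.imwrite('pics/j4.png',cv2.resize(a,None,fx=3,fy=3))
"
```

```text
[ 0.4 -1.6 80.2] [-0.008  0.001 -0.003] now tip [110.2 -18.4] 308.2 F [-0.74 -0.29 -1.05] t 5.9833 -0.0002487798438352198
```

View pics/j4.png

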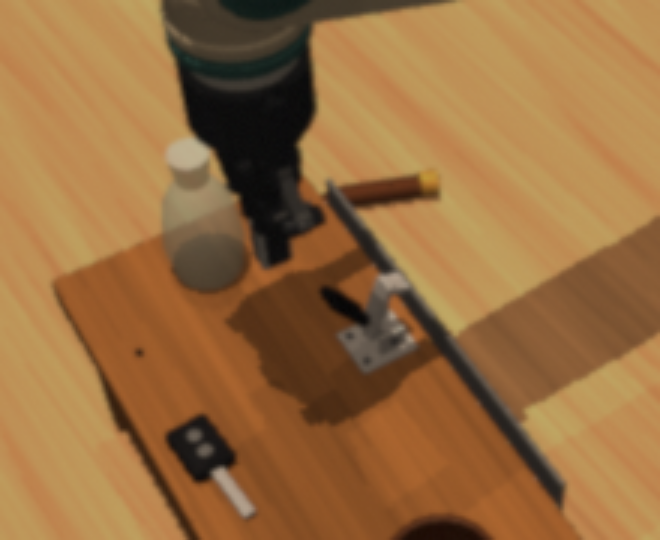

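The fingers hang behind the lever grip, clear of the vase and key. I'll descend to a fingertip height of about 234 mm, just below the grip's tip.

Call:
jog_arm([
  [0,0,25,0,0,0,0],
  [0,0,50,0,0,0,0],
  [0,0,74,0,0,0,0],
  [0,0,74,0,0,0,0],
  [0,0,74,0,0,0,0],
])

```text
time_s: 6.45
tool_pos: [0.6586, 0.0281, 0.4122]
ee_rot: [0.739, 0.674, -0.001, -0.001]
wrist_force: [0.5, -0.0, 0.9]
width: -0.0
```

```bash
python3 -c "
from h import *
goto(40,-18,234)
im=r.snapshot('scene'); cv2.imwrite('pics/scene5.png',im[:,:,::-1])
a=cv2.imread('pics/scene5.png')[120:300,180:400];cv2.imwrite('pics/j5.png',cv2.resize(a,None,fx=3,fy=3))
"
```

```text
[ -1.9 -66.    5.4] [-0.004  0.     0.   ] now tip [106.  -16.1] 239.2 F [ 0.47 -0.02  0.89] t 6.45 -8.212278332966545e-06
```

View pics/j5.png

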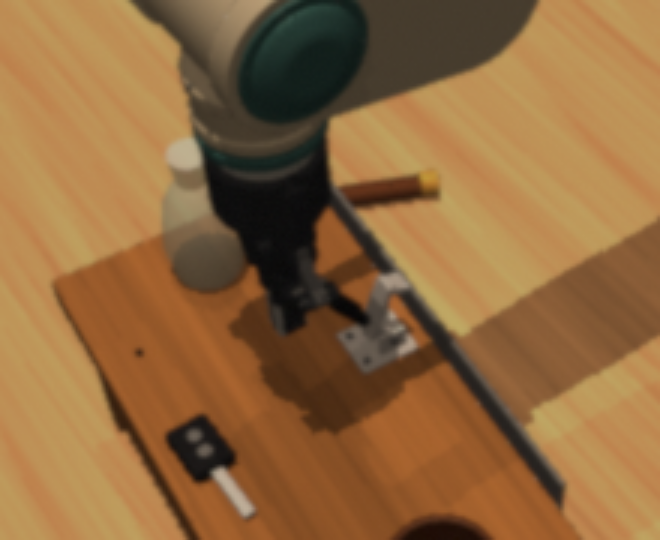

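The fingertips stand just behind the grip's tip with no contact force. I'll lower 6 mm and push forward (tool -y).

Call:
jog_arm([
  [-2,0,6,0,0,0,0],
  [-2,-8,6,0,0,0,0],
  [-2,-16,6,0,0,0,0],
  [-2,-25,6,0,0,0,0],
  [-2,-34,6,0,0,0,0],
])

```text
time_s: 6.92
tool_pos: [0.6252, 0.0286, 0.4117]
ee_rot: [0.739, 0.674, 0.004, 0.004]
wrist_force: [6.5, -1.6, 5.6]
width: 0.0
```

```bash
python3 -c "
from h import *
goto(40,-18,234)"
```

```text
[  0.6 -32.7   4.3] [ 0.01  -0.001 -0.001] now tip [ 72.7 -18.7] 238.7 F [ 6.51 -1.61  5.56] t 6.9167 3.568623853504231e-05
```

Call:
jog_arm([
  [0,-7,0,0,0,0,0],
  [0,-14,0,0,0,0,0],
  [0,-21,0,0,0,0,0],
  [0,-28,0,0,0,0,0],
  [0,-33,0,0,0,0,0],
])

```text
time_s: 7.33
tool_pos: [0.5916, 0.0319, 0.408]
ee_rot: [0.739, 0.674, 0.0, 0.0]
wrist_force: [1.6, -0.5, 1.6]
width: 0.0002
```

```bash
python3 -c "
from h import *
goto(40,-18,234)
im=r.snapshot('scene'); cv2.imwrite('pics/scene6.png',im[:,:,::-1])
a=cv2.imread('pics/scene6.png')[120:300,180:400];cv2.imwrite('pics/j6.png',cv2.resize(a,None,fx=3,fy=3))
"
```

```text
[0.4 1.1 1. ] [ 0. -0. -0.] now tip [ 38.9 -18.4] 235.0 F [ 1.63 -0.54  1.58] t 7.3333 0.00020950640599873011
```

View pics/j6.png

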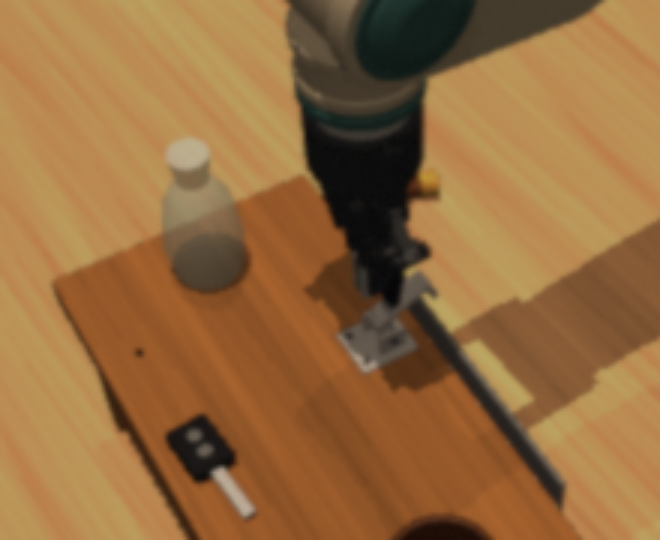

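The lever is nearly upright and the hook is swinging over the bin's edge, so I'll push a little further over centre.

Call:
jog_arm([
  [0,-5,0,0,0,0,0],
  [0,-10,0,0,0,0,0],
  [0,-15,0,0,0,0,0],
  [0,-18,0,0,0,0,0],
  [0,-18,0,0,0,0,0],
])

```text
time_s: 7.8
tool_pos: [0.5739, 0.0336, 0.4077]
ee_rot: [0.739, 0.674, -0.0, -0.0]
wrist_force: [-0.1, 0.3, 0.5]
width: 0.0001
```

```bash
python3 -c "
from h import *
goto(90,-18,234)
im=r.snapshot('scene'); cv2.imwrite('pics/scene7.png',im[:,:,::-1])
a=cv2.imread('pics/scene7.png')[120:300,180:400];cv2.imwrite('pics/j7.png',cv2.resize(a,None,fx=3,fy=3))
"
```

```text
[ 0.4 68.9  0.7] [-0. -0. -0.] now tip [ 21.1 -18.4] 234.7 F [-0.08  0.26  0.49] t 7.8 0.0001261219165677308
```

View pics/j7.png

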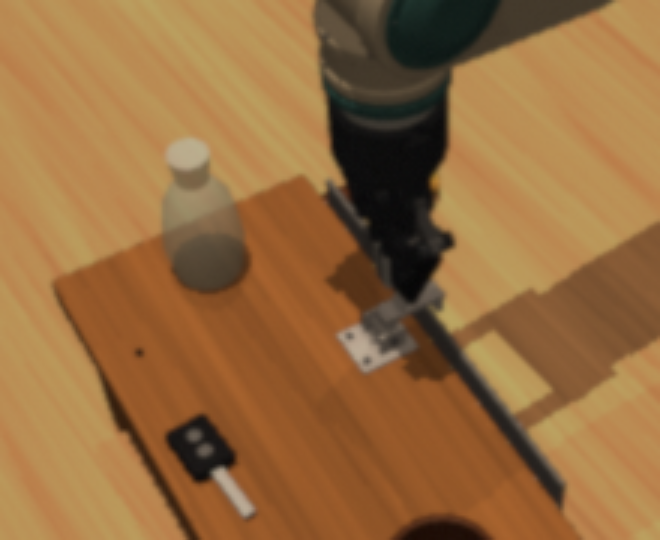

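The force has dropped to zero, so the lever has snapped away from the fingers. I'll retreat backwards, then up.

Call:
jog_arm([
  [0,20,0,0,0,0,0],
  [0,45,0,0,0,0,0],
  [0,60,-10,0,0,0,0],
  [0,60,-40,0,0,0,0],
  [0,60,-75,0,0,0,0],
])

```text
time_s: 8.27
tool_pos: [0.6353, 0.0278, 0.4797]
ee_rot: [0.739, 0.674, -0.003, -0.002]
wrist_force: [0.7, -0.3, 0.6]
width: 0.0002
```

Call:
jog_arm([
  [0,0,-35,0,0,0,0],
  [20,-35,-50,0,0,0,0],
  [45,-65,-50,0,0,0,0],
  [70,-95,-50,0,0,0,0],
  [95,-125,-50,0,0,0,0],
])

```text
time_s: 8.68
tool_pos: [0.5172, 0.1348, 0.5328]
ee_rot: [0.739, 0.674, 0.0, 0.0]
wrist_force: [-0.1, 1.4, 0.9]
width: 0.0001
```

Call:
jog_arm([
  [25,-30,0,0,0,0,0],
  [50,-60,0,0,0,0,0],
  [75,-90,0,0,0,0,0],
  [75,-90,0,0,0,0,0],
])

```text
time_s: 9.02
tool_pos: [0.4319, 0.2204, 0.5339]
ee_rot: [0.737, 0.676, 0.001, -0.001]
wrist_force: [0.6, -0.7, 0.4]
width: 0.0
```

```bash
python3 -c "
from h import *
goto(90,-18,234)
for n in('scene','top'):
    im=r.snapshot(n); cv2.imwrite(f'pics/{n}8.png',im[:,:,::-1])
a=cv2.imread('pics/scene8.png')[150:310,200:400];b=cv2.imread('pics/top8.png')[150:310,170:430]
cv2.imwrite('pics/j8.png',np.vstack([cv2.resize(a,(400,320),interpolation=2),cv2.resize(b,(400,246),interpolation=2)]))
cv2.imwrite('pics/k8.png',cv2.resize(cv2.imread('pics/scene8.png')[200:280,270:370],None,fx=6,fy=6,interpolation=2))
for k in('top','scene'):
  d=cv2.absdiff(cv2.imread(f'pics/{k}8.png'),cv2.imread(f'pics/{k}0.png')).max(2);cv2.imwrite(f'pics/d{k}.png',d*3)
# projected lever tip if latched
A=Sh['A'];t=Sh['t']
for n in('scene','top'):print(n,proj(n,[*(t+A@[-.012,-.018]),.248]))
"
```

```text
[-174.2  226.2  126.7] [ 0.001 -0.002  0.006] now tip [-137.3  154.6] 360.9 F [ 0.62 -0.66  0.37] t 9.0167 3.2477785696160016e-05
scene [324.95662245 202.28402646]
top [337.10121165 252.47001727]
```

View pics/j8.png

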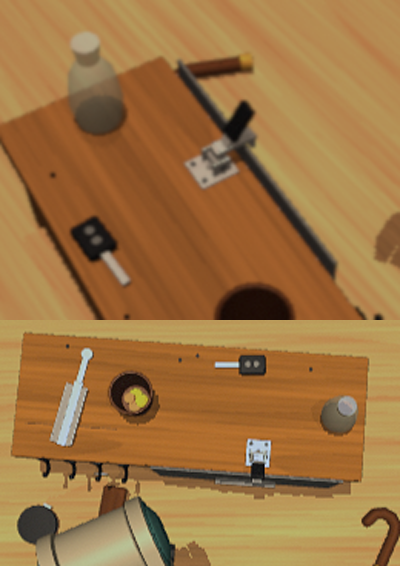

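View pics/k8.png

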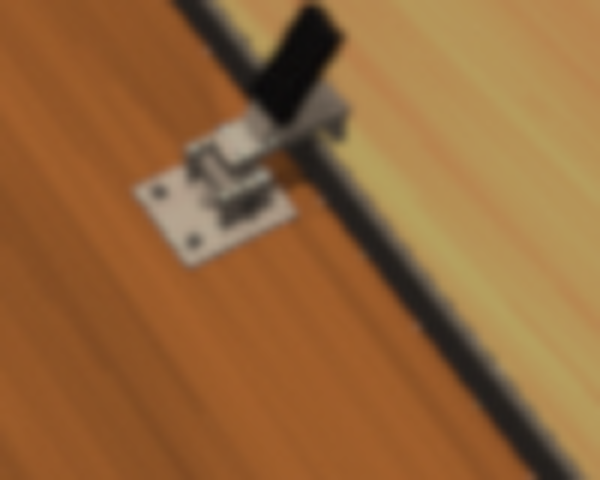

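View pics/dtop.png

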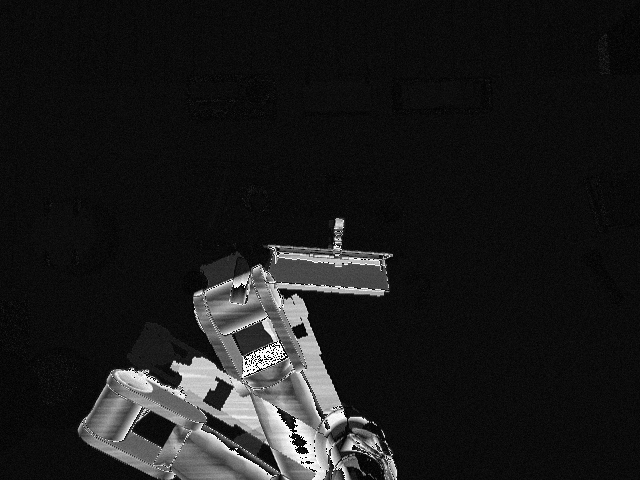

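The grip tip is at about (323,202) in the scene image, against (325,202) predicted for the latched lever. The hook is over and in front of the bin's edge. The top-view difference image shows change only at the bin, the lever and the arm with its shadows.

```bash
python3 -c "
from h import *
print(r.hand_in()); print(r.observe()['time_s'])
im=r.snapshot('scene'); cv2.imwrite('pics/scene9.png',im[:,:,::-1])
print(cv2.absdiff(cv2.imread('pics/scene9.png'),cv2.imread('pics/scene8.png'))[150:330,200:370].max())"
```

```text
the job is handed in; nothing more can be done
None
the job is handed in; nothing more can be done
```

The bin is shut and latched. The job was handed in at about 9 s on the robot's clock, with the arm clear of everything.

- **Bin:** I pushed the front shut with the closed fingertips until it met about 14 N at the hard stop. The image then showed its top edge within about a quarter of a pixel of the predicted shut position.
- **Latch:** I pushed the lever forward over its centre from behind and it snapped over. The grip tip is within about 2 pixels of the predicted latched position, and the hook is visible in front of the bin's edge.
- **Other objects:** The top-view before/after comparison shows no movement of the cup, vase, key, shoehorn or umbrella crook. The arm partly hid the polish tin and clothes brush in that last view, so they are less well checked. The fingers never came near either of them.

**What went wrong:** On the first push the bin's edge caught the finger linkage, with up to about 11 N upward. I backed off, raised the fingers and finished with the tips only. I also tried a last picture after hand-in, but it was refused, so I have no check of the second that follows.

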